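# Close the silver tin in the lever press and ease the handle back up

## Task

Slide the long silver tin in so that its middle is centred under the foot of the lever press, push the press handle down until the tin's lid is fully home, then let the sprung handle come back up slowly under your hand, never letting it snap back. Finally draw the closed tin clear out to one side of the press and leave it standing there with the handle fully up and the hand off everything. Leave the mug, canister, chopsticks, bowl, jar and spoon where they are.

Things in the scene. Friction and masses are not known exactly. Their poses are not given: they have to be found in the camera images.
- tin_center (a point): centre (27.5 mm above its underside) of the long rectangular silver tin, 60 mm wide (its x axis), 180 mm long (its y axis) and 55 mm high, about 0.35 kg, loose. It stands on the ledge to the left or the right of the press, with its lid not fully pushed in. Pinch it across its 60 mm width, near an end, below the lid, high enough (about 40 mm up) that the hand clears the raised lid (top up to 73 mm above the ledge).
- tin_lid (a joint): how far the tin's push-in lid stands up above its closed position, in m: 0 is fully home, starts at 0.009 to 0.013. The lid is a 5 mm thick silver plate nearly as large as the tin (its top is 60 mm above the ledge when home) and slides straight down against about 18 N of friction, and stays where it is left.
- press_bed (a point): point on the ledge straight below the press's foot when pressed. Axes: x level, from the handle towards the bracket (away from the robot); y to its left; z up. The tin goes in from either side, lying along y; nothing to climb (the 190 x 70 mm steel sheet there is flush). The grey bracket, fixed to the ledge, begins 82 mm behind this point (+x), is 110 mm wide and 105 mm high.
- lever_hinge (a point): hinge of the press lever, 105 mm behind press_bed (+x of the press) and 75 mm above the ledge; the lever turns about the press's y axis
- lever_pad (a point): middle of the top face of the black handle pad at the near end of the lever, the place to push down; the pad is 60 mm along the lever and 70 mm across. It moves on a circle of 249 mm radius about lever_hinge; with the handle up it is about 0.19 m above the ledge.
- press_lever (a joint): lever angle in rad: 0 is fully up (0.32 above level), grows as it is pushed down; about 0.32 when the lid is just home (pad level, 0.12 m above the ledge), end stop 0.42 (do not ram it; 0.36 is a firm press). A spring drives it up with 2 to 5 N at the pad; driving in the lid takes 8 N more, past home 13 to 20 N more. Let go, it snaps up; eased up, it should stay well below 1 rad/s.
- mug: navy ceramic mug, 82 mm across, 92 mm high, origin at the centre of its underside; on the other side of the press from the tin; leave alone
- canister: clear plastic canister with a white press-button lid, 102 mm across, 146 mm high, origin at the centre of its underside; leave alone
- chopsticks: pair of bamboo chopsticks lying with one end on a round wooden rest (64 mm across, 21 mm high in all), origin at the centre of the rest's underside; the sticks reach 190 mm along its x axis; leave alone
- bowl: white ceramic bowl, 120 mm across, 55 mm high, origin at the centre of its underside; leave alone
- jar: glass jar with a steel cap, 64 mm across, 100 mm high, origin at the centre of its underside; leave alone
- spoon: steel spoon, 170 mm long, lying along its x axis; leave alone
- press_foot (a point): centre of the underside of the press's round foot (40 mm across), on a spring in the lever so that it gives a little once the lid is home. With the handle up its lowest edge is about 80 mm above the ledge, so the tin with its raised lid passes beneath. The steel lever, 16 mm wide, runs above the tin along the press's x, so hold the tin by the end that sticks out, about 75 mm from its centre.
Mind the look-alikes: they are no part of the job. Of the things shaped like the part that bears tin_center, the aluminium one is meant.

How it is judged:
On the way, in this order (a step that is already met when the one before it is completed fails the run):
1. the tin stands centred under the foot of the press, its lid still up and the handle up (horizontal distance between tin_center and press_bed below 0.018 m and value of joint tin_lid above 0.006 m and value of joint press_lever below 0.05 rad and height (world z) of tin_center below 0.034 m), for 0.2 s.
2. the handle is pressed down and the lid is fully home (value of joint tin_lid below 0.0015 m and value of joint press_lever above 0.28 rad), for 0.1 s.
3. the handle is fully up again with the tin still under the press (value of joint press_lever below 0.02 rad and horizontal distance between tin_center and press_bed below 0.04 m), for 0.1 s.
At the end, for the whole second after the job is handed in: The tin's lid is home (within 2 mm), the press handle is fully up (within 0.02 rad), and the tin stands upright and at rest on the ledge, its centre at least 108 mm to one side of the press's centre line, so that no part of it is under the foot (value of joint tin_lid below 0.002 m and value of joint press_lever below 0.02 rad and (y of tin_center in the frame of press_bed above 0.108 m or y of tin_center in the frame of press_bed below -0.108 m) and angle between tin_center's own z axis and vertical below 0.08 rad and height (world z) of tin_center between 0.022 and 0.033 m and linear speed of tin below 0.01 m/s); the robot touches nothing.
It fails at once if the press handle snaps back (faster than 1.2 rad/s on its way up) (velocity of joint press_lever below -1.2 rad/s).
It fails at once if the tin is tipped (angle between tin_center's own z axis and vertical above 0.35 rad).
It fails at once if the mug, canister, chopsticks, bowl, jar or spoon is moved by more than 30 mm (distance of any of mug, canister, chopsticks, bowl, jar, spoon from where it was at the start of the episode above 0.03 m).
It also fails if it takes over 72 s, if anything falls off the work surface, if the arm or the gripper's body presses on something with over 40 N, if the wrist force passes 120 N, or if a joint passes its speed limit or range.

## Robot

A 6-joint arm with a two-finger parallel gripper is mounted at the origin on the work surface. World frame = base frame: x ahead of the robot, y to its left, z up, the work surface at z = 0. Lengths are in m, angles in rad, forces in N, time in s.
With the tool pointing down it reaches from about 0.35 to 0.85 m from the base axis. Payload 8.1 kg.
Tool frame: the origin (TCP) lies on the mounting face of the last link; the fingertips stand 186 mm ahead of it and the grasp point (between the pads) lies 167 mm ahead of it; y points along the fingers, x is the direction in which the jaws open and shut, and the axes are right-handed (so a half turn about y gives the same grasp; the last joint's range is limited). The gripper opens to 93 mm and grips with 3 to 60 N. Pads are 15 mm wide; open, the fingers measure 128 mm over their backs; the gripper's body (75 mm by 188 mm) begins 65 mm behind the grasp point.
Start: joints at [-1.342, 0.13, 1.488, -0, 1.523, -0.085], TCP at [0.185, -0.571, 0.405] pointing down, gripper open.
Joint ranges: [-2.96, 2.96], [-0.89, 2.26], [0.02, 2.5], [-1.34, 4.48], [0, 2.73], [-2.66, 2.66]. Speed limits (rad/s): [2.39, 2.39, 2.79, 3.14, 3.14, 3.14].

## Interface

Orientations are given as a rotation vector (axis times angle).
In Python, from plant import robot, imaging gives the robot as it stands.
- The arm moves only by the shell command python3 -m inch 'ROWS' [OPENING] [FORCE]. ROWS is JSON, a list of rows, each an object of numbers: "x", "y", "z": the shift along the tool's x, y, z in mm; "twist": the turn about the tool's y in rad. In form: [{"x": .., "y": .., "z": .., "twist": ..}, ...]. A call has 1 to 12 rows; each row shifts and turns the commanded pose from where the row before left it, along the tool's axes as they then stand; what a row does not reach is not made up. A row lasts 1/10 s, in which the tool goes at most 50 mm and 8.59 degrees, less where a joint would pass 70% of its speed; a pose out of reach is approached as far as the arm can. A call with a gripper value outside its range is refused whole. OPENING is the gripper command: -1 is shut, 1 is fully open, values between are in proportion, set as the call begins (- or left out, the last holds). The fingers move at their own pace and stop on an object; FORCE is the grip in N (left out, the last holds). Time passes only in rows, so rows that do not move let the fingers close. It gives the time, the measured TCP pose, the force and the opening at its end, in the units of the state.
- robot.read_state(): the state, without advancing time (a new reading comes with each control period).
- imaging.read_camera(name): name is "scene" or "side" or "wrist"; returns a dict with "color" (420x560x3 uint8, red, green, blue), "depth" (420x560 float32, m along the optical axis (not along the pixel's ray), 0 where there is no reading), "fx", "fy", "cx", "cy" (pixels), "rvec" (rotation vector, rad) and "tvec" (3), from world to camera coordinates, as OpenCV has them; the wrist camera has in their place "tool_from_camera" (4x4, takes a point from camera to tool coordinates, whose origin is the TCP and whose axes are the tool frame's). Camera axes: x right, y down, z forward; pixel columns grow to the right and rows downward; lengths in m; the calibration is good to about 2 mm. A picture is of the moment at which its call begins: read the wrist's pose just before it.
- robot.close_job(): hands the job in, once; it reports no verdict.
The state is a dict: "t": time; "q": joint angles; "dq": joint speeds; "joint_torque": joint torques, N m; "tool_pos": TCP position; "orientation": TCP orientation; "force": force on the tool from outside, world axes, zero at the start; "wrist_torque": the same for the moment, N m; "opening": finger opening in m.
Only numpy, scipy, OpenCV 4.12 (cv2) and the standard library are available. Lean on these libraries where they do the work, as an engineer would, in place of code of your own. Each camera call takes 0.05 s, during which the arm holds its last target.

## Working session

There is one attempt and no reset: what is moved stays moved. The work goes in short steps, Python scripts to look and compute and a shell command to move; the robot and the scene stay as the last step left them, time stands still between calls to the robot, and variables do not carry over. Pictures are saved under pics/ and viewed, and the job is handed in when it is done.

```bash
ls; mkdir -p pics
cat > h.py <<'E'
from plant import robot, imaging
import numpy as np, cv2
from scipy.spatial.transform import Rotation as R
def cam(n):
    c=imaging.read_camera(n); return c
def save(c,fn): cv2.imwrite('pics/'+fn,c['color'][:,:,::-1])
def ext(c):
    return R.from_rotvec(np.ravel(c['rvec'])).as_matrix(), np.ravel(c['tvec'])
def ray(c,u,v):
    Rm,t=ext(c); d=Rm.T@np.array([(u-c['cx'])/c['fx'],(v-c['cy'])/c['fy'],1]); return -Rm.T@t, d
def onplane(c,u,v,z):
    o,d=ray(c,u,v); return o+d*(z-o[2])/d[2]
def cloud(c):
    Rm,t=ext(c); D=c['depth']; v,u=np.mgrid[:D.shape[0],:D.shape[1]]
    P=np.stack([(u-c['cx'])/c['fx']*D,(v-c['cy'])/c['fy']*D,D],-1); W=(P-t)@Rm; W[D<=0]=np.nan; return W
def proj(c,p):
    Rm,t=ext(c); q=Rm@np.array(p)+t; return c['fx']*q[0]/q[2]+c['cx'],c['fy']*q[1]/q[2]+c['cy']
E
python3 - <<'E'
from h import *
s=robot.read_state(); print(s)
for n in ['scene','side','wrist']:
    c=cam(n); save(c,n+'0.png'); np.save(n+'0.npy',c,allow_pickle=True)
    if n!='wrist':
        Rm,t=ext(c); print(n,-Rm.T@t,Rm[2])
    else: print(c['tool_from_camera'])
E
```

```text
pics
{'t': 0.0, 'q': array([-1.34243601e+00,  1.31148078e-01,  1.48926279e+00,  1.33927923e-05,
        1.52299494e+00, -8.53970567e-02]), 'dq': array([ 0.00078912, -0.00092382, -0.00022534, -0.00030914,  0.0007854 ,
        0.00080098]), 'joint_torque': array([-2.72879843e-03, -5.59850657e+01, -4.91760170e+01,  7.66384718e-02,
        3.52250563e-02, -1.36724325e-04]), 'tool_pos': array([ 0.18515504, -0.57047992,  0.40370401]), 'orientation': array([-1.34021932,  0.97598889, -0.97373121]), 'force': array([-0.12949573,  0.46442468,  0.67866407]), 'wrist_torque': array([-0.04546649, -0.01442784, -0.03303126]), 'opening': 0.09264539787974367}
scene [ 1.03190706 -0.59660391  1.03184462] [-0.49503591  0.41452347 -0.76361623]
side [0.38729509 0.95676185 0.9872195 ] [ 0.07492347 -0.78324393 -0.61718346]
[[ 9.99998401e-01  1.63352694e-03 -7.27706280e-04  4.76658127e-05]
 [ 1.15687394e-03 -2.80624217e-01  9.59817019e-01  1.97930457e-02]
 [ 1.36367496e-03 -9.59816326e-01 -2.80625658e-01  7.91506668e-02]
 [ 0.00000000e+00  0.00000000e+00  0.00000000e+00  1.00000000e+00]]
```

View pics/scene0.png

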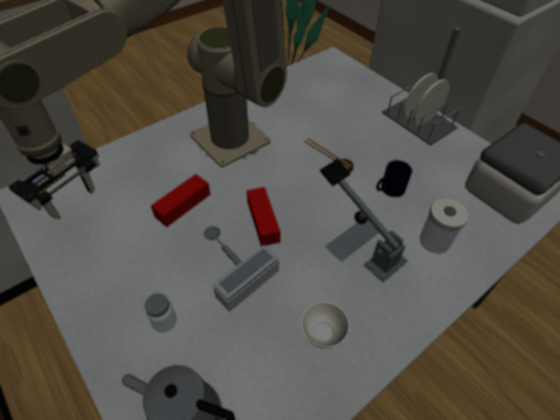

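View pics/side0.png

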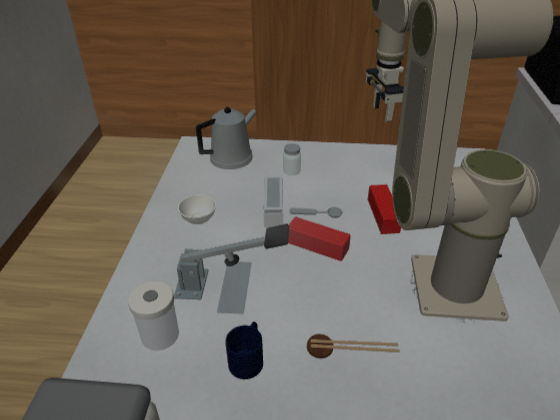

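View pics/wrist0.png

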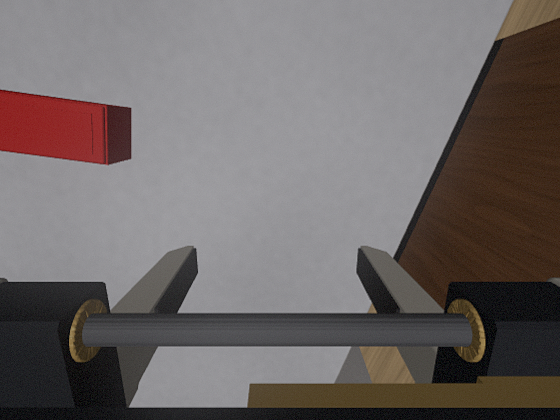

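Candidates for the tin: silver box in scene (247,278) / side (273,200); red boxes in scene (181,200) and (263,215), which are look-alikes. The silver (aluminium) one is meant. Next I crop it and measure.

Run:
```python
from h import *
s=np.load('scene0.npy',allow_pickle=True).item(); d=np.load('side0.npy',allow_pickle=True).item()
a=cv2.resize(s['color'][230:325,195:300],None,fx=4,fy=4,interpolation=2)
b=cv2.resize(d['color'][165:240,230:330],None,fx=4,fy=4,interpolation=2)
H=max(a.shape[0],b.shape[0]); im=np.zeros((H,800,3),np.uint8)
im[:a.shape[0],:400]=a[:, :400]; im[:b.shape[0],400:]=b[:,:400]
cv2.imwrite('pics/crop0.png',im[:,:,::-1])
for c,n,pts in [(s,'scene',[(247,265),(240,295),(263,200),(335,172),(385,210),(388,240),(390,250),(350,240),(397,170),(324,325),(443,210),(160,305),(345,163),(225,245),(362,216)]),(d,'side',[(273,190),(273,215),(277,236),(230,248),(193,258),(235,287),(245,340),(232,260),(320,235)])]:
    W=cloud(c)
    for u,v in pts: print(n,u,v,W[v,u].round(3))
    m=(W[...,2]>0.05)&(W[...,2]<0.08);
```

```text
scene 247 265 [ 0.52  -0.286  0.074]
scene 240 295 [ 0.566 -0.343  0.044]
scene 263 200 [ 0.357 -0.112  0.064]
scene 335 172 [0.488 0.044 0.192]
scene 385 210 [0.584 0.2   0.001]
scene 388 240 [0.708 0.044 0.11 ]
scene 390 250 [0.73  0.03  0.103]
scene 350 240 [0.599 0.03  0.001]
scene 397 170 [0.513 0.322 0.049]
scene 324 325 [ 0.751 -0.214  0.008]
scene 443 210 [0.745 0.216 0.144]
scene 160 305 [ 0.496 -0.523  0.1  ]
scene 345 163 [0.365 0.234 0.018]
scene 225 245 [ 0.395 -0.279  0.017]
scene 362 216 [0.613 0.039 0.124]
side 273 190 [ 0.529 -0.308  0.07 ]
side 273 215 [ 0.519 -0.209  0.047]
side 277 236 [0.48  0.056 0.196]
side 230 248 [0.6   0.056 0.147]
side 193 258 [0.7   0.057 0.105]
side 235 287 [0.597 0.053 0.001]
side 245 340 [0.538 0.255 0.043]
side 232 260 [0.598 0.057 0.106]
side 320 235 [ 0.373 -0.112  0.062]
```

View pics/crop0.png

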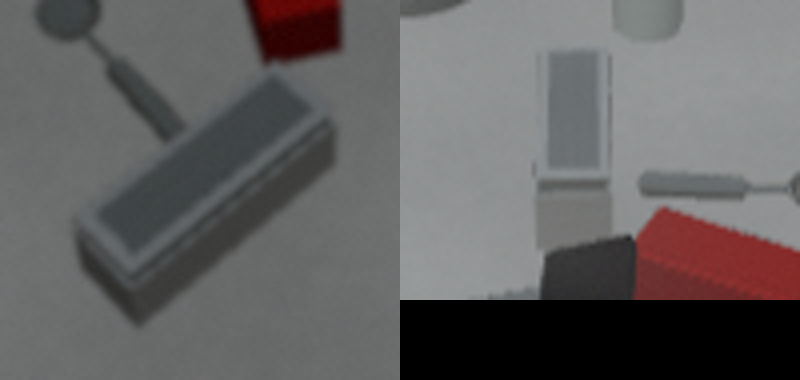

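The crop shows the silver tin with its lid raised; the red boxes are separate. Next: the tin pose, and the press pose from the plate, bracket and lever.

Run:
```python
from h import *
s=np.load('scene0.npy',allow_pickle=True).item(); d=np.load('side0.npy',allow_pickle=True).item()
def rect(P,lab):
    P=P[:,:2].astype(np.float32); (cx,cy),(w,h),a=cv2.minAreaRect(P*1000); b=cv2.boxPoints(((cx,cy),(w,h),a))
    e=b[1]-b[0] if np.linalg.norm(b[1]-b[0])>np.linalg.norm(b[2]-b[1]) else b[2]-b[1]
    print(lab,len(P),'c',round(cx,1),round(cy,1),'size',round(w,1),round(h,1),'long axis deg',round(np.degrees(np.arctan2(e[1],e[0])),2),'mean',P.mean(0)*1000)
for c,n in [(s,'scene'),(d,'side')]:
    W=cloud(c); x,y,z=W[...,0],W[...,1],W[...,2]
    k=np.ones((3,3),np.uint8)
    m=(abs(x-.53)<.1)&(abs(y+.29)<.15)&(z>.06)&(z<.085)
    print(n,'lid z',np.nanmedian(z[m])); rect(W[m],'lid')
    # press: all things z>0.09 & in region
    m=(x>.67)&(x<.78)&(y>-.03)&(y<.12)&(z>.02)&(z<.12); rect(W[m],'bracket'); 
    m=(x>.67)&(x<.78)&(y>-.03)&(y<.12)&(z>.1)&(z<.12); rect(W[m],'brackettop'); 
    m=(x>.5)&(x<.66)&(y>0)&(y<.12)&(z>.11)&(z<.2); 
    p=W[m]; l=np.polyfit(p[:,0],p[:,1],1); print('lever y=',l, np.degrees(np.arctan(l[0])),'z=',np.polyfit(p[:,0],p[:,2],1))
    m=(x>.42)&(x<.55)&(y>-.03)&(y<.12)&(z>.16)&(z<.22); rect(W[m],'pad'); print(np.nanmean(W[m],0))
    hsv=cv2.cvtColor(c['color'],cv2.COLOR_RGB2HSV); 
    m=(abs(z)<.012)&(x>.5)&(x<.68)&(y>-.1)&(y<.2)
    vm=c['color'].mean(-1); med=np.median(vm[m]); mm=m&(vm<med-12)&(vm>med-60)
    n_,lb,st,ce=cv2.connectedComponentsWithStats(cv2.morphologyEx(mm.astype(np.uint8),cv2.MORPH_OPEN,k)); i=1+st[1:,4].argmax(); print(med,st[i]); 
    g=(lb==i); vv,uu=np.nonzero(g); P=np.array([onplane(c,u,v,0) for u,v in zip(uu,vv)]); rect(P,'sheet')
    o=c['color'].copy(); o[g]=[255,0,255]; cv2.imwrite('pics/sheet_'+n+'.png',o[:,:,::-1])
```

```text
scene lid z 0.07125484181039726
lid 1405 c 515.3 -255.0 size 100.7 273.3 long axis deg -68.72 mean [ 527.26874 -291.53915]
bracket 855 c 708.8 50.1 size 75.0 67.5 long axis deg 0.55 mean [720.82056   41.617393]
brackettop 284 c 703.6 51.4 size 64.7 61.6 long axis deg 0.84 mean [709.9524    49.453888]
lever y= [0.0272137  0.02984078] 1.558845207313307 z= [-0.39207649  0.38120797]
pad 570 c 503.6 45.2 size 74.4 90.7 long axis deg -1.5 mean [495.53436  43.05098]
[0.49553464 0.04305096 0.18830741]
105.0 [ 325  222   53   40 1063]
sheet 1063 c 599.9 41.4 size 73.7 173.8 long axis deg -88.3 mean [601.1838    33.839146]
side lid z 0.07111371080761898
lid 683 c 513.3 -255.3 size 96.4 269.2 long axis deg -69.54 mean [ 521.55133 -276.73572]
bracket 850 c 707.6 56.5 size 71.0 69.9 long axis deg 1.39 mean [708.41974  69.00904]
brackettop 248 c 702.4 54.9 size 59.5 64.6 long axis deg -83.24 mean [705.871     58.927814]
lever y= [0.02676718 0.03869871] 1.5332802920215305 z= [-0.39728551  0.38120515]
pad 605 c 501.7 48.3 size 95.6 73.3 long axis deg 4.12 mean [490.64508  53.40241]
[0.49064536 0.05340241 0.18863037]
145.66666666666666 [ 217  262   34   52 1297]
sheet 1297 c 598.7 48.9 size 71.2 190.8 long axis deg -88.34 mean [597.5161   57.15467]
```

Run:
```python
from h import *
s=np.load('scene0.npy',allow_pickle=True).item(); d=np.load('side0.npy',allow_pickle=True).item()
for c,n in [(s,'scene'),(d,'side')]:
    W=cloud(c); x,y,z=W[...,0],W[...,1],W[...,2]; C=c['color'].astype(int)
    m=(abs(x-.53)<.1)&(y<-.18)&(y>-.43)&(z>.064)&(z<.08)&(C[...,0]-C[...,1]<20)
    k=np.ones((3,3),np.uint8); nn,lb,st,ce=cv2.connectedComponentsWithStats(m.astype(np.uint8)); i=1+st[1:,4].argmax(); g=lb==i
    vv,uu=np.nonzero(g); zz=np.nanmedian(z[g]); P=np.array([onplane(c,u,v,.071) for u,v in zip(uu,vv)])
    (cx,cy),(w,h),a=cv2.minAreaRect((P[:,:2]*1000).astype(np.float32)); print(n,st[i],zz,(cx,cy),(w,h),a)
    b=cv2.boxPoints(((cx,cy),(w,h),a)); print(b.round(0).tolist())
    q=P[:,:2]-P[:,:2].mean(0); e=np.linalg.svd(q,full_matrices=False)[2][0]; print('pca',P.mean(0),np.degrees(np.arctan2(e[1],e[0])))
st=robot.read_state(); print(R.from_rotvec(st['orientation']).as_matrix().round(3))
```

```text
scene [ 214  245   65   55 1314] 0.0714222316983956 (531.3820190429688, -296.791748046875) (58.37343215942383, 177.6264190673828) 5.739119052886963
[[493.0, -211.0], [511.0, -388.0], [569.0, -382.0], [552.0, -206.0]]
pca [ 0.53202755 -0.29984006  0.071     ] -84.10857847958387
side [264 177  19  35 623] 0.07135757218285863 (527.3494262695312, -290.3197021484375) (56.76288604736328, 183.4654998779297) 6.670939922332764
[[489.0, -203.0], [510.0, -385.0], [566.0, -378.0], [545.0, -196.0]]
pca [ 0.52742373 -0.28741844  0.071     ] 96.2085585313899
[[ 0.309 -0.     0.951]
 [-0.951  0.001  0.309]
 [-0.001 -1.     0.   ]]
```

```bash
cat >> h.py <<'E'
def goto(gx,gy,gz,yawdeg):
    """grasp point target (world m) -> tool deltas mm after twist, from measured pose"""
    s=robot.read_state(); M=R.from_rotvec(s['orientation']).as_matrix()
    yaw=np.arctan2(M[1,0],M[0,0]); dy=(np.radians(yawdeg)-yaw+np.pi)%(2*np.pi)-np.pi
    g=s['tool_pos']+M[:,1]*.167
    c,n=np.cos(np.radians(yawdeg)),np.sin(np.radians(yawdeg))
    T=np.array([[c,0,-n],[n,0,c],[0,-1,0]])
    for lab,A in(('now-axes',M),('after-twist',T)):
        print(lab,(A.T@(np.array([gx,gy,gz])-g)*1000).round(1))
    print('t',round(s['t'],2),'grasp',g.round(4),'yaw',np.degrees(yaw).round(2),'twist',-dy.round(4),'down',M[:,1].round(3),'F',s['force'].round(1),'open',s['opening'].round(4),'q',s['q'].round(2))
E
python3 - <<'E'
from h import *
goto(.538,-.374,.183,6)
W=cloud(np.load('scene0.npy',allow_pickle=True).item()); C=np.load('scene0.npy',allow_pickle=True).item()['color'].astype(int)
m=(C[...,0]-C[...,1]>50)&(W[...,2]>.02)
n,lb,st,ce=cv2.connectedComponentsWithStats(m.astype(np.uint8))
for i in range(1,n):
    if st[i,4]>200: print(st[i], cv2.boxPoints(cv2.minAreaRect((W[lb==i][:,:2]*1000).astype(np.float32))).round().tolist(), np.nanmedian(W[lb==i][:,2]))
E
python3 -m inch '[{"twist":-0.1361},{"twist":-0.1361},{"twist":-0.1361},{"twist":-0.1361},{"twist":-0.1361},{"twist":-0.1361},{"twist":-0.1361},{"twist":-0.1361},{"twist":-0.1361},{"twist":-0.1361},{}]' 1
python3 -c "
from h import *
goto(.538,-.374,.183,6)"
```

```text
now-axes [-77.7  54.1 396.2]
after-twist [371.5  53.9 158.3]
now-axes [-77.7  54.1 396.2]
after-twist [371.5  53.9 158.3]Traceback (most recent call last):
  File "<stdin>", line 2, in <module>
  File "h.py", line 27, in goto
    print('t',round(s['t'],2),'grasp',g.round(4),'yaw',np.degrees(yaw).round(2),'twist',-dy.round(4),'down',M[:,1].round(3),'F',s['force'].round(1),'open',s['opening'].round(4),'q',s['q'].round(2))
                                                                                                                                                           ^^^^^^^^^^^^^^^^^^
AttributeError: 'float' object has no attribute 'round'
$[0]: bad value
Traceback (most recent call last):
  File "h.py", line 27, in goto
    print('t',round(s['t'],2),'grasp',g.round(4),'yaw',np.degrees(yaw).round(2),'twist',-dy.round(4),'down',M[:,1].round(3),'F',s['force'].round(1),'open',s['opening'].round(4),'q',s['q'].round(2))
                                                                                                                                                           ^^^^^^^^^^^^^^^^^^
AttributeError: 'float' object has no attribute 'round'
```

```bash
sed -i "s/s\['opening'\].round(4)/round(float(s['opening']),4)/" h.py
python3 -m inch '[{"x":0,"y":0,"z":0,"twist":-0.136},{"x":0,"y":0,"z":0,"twist":-0.136},{"x":0,"y":0,"z":0,"twist":-0.136},{"x":0,"y":0,"z":0,"twist":-0.136},{"x":0,"y":0,"z":0,"twist":-0.136},{"x":0,"y":0,"z":0,"twist":-0.136},{"x":0,"y":0,"z":0,"twist":-0.136},{"x":0,"y":0,"z":0,"twist":-0.136},{"x":0,"y":0,"z":0,"twist":-0.136},{"x":0,"y":0,"z":0,"twist":-0.136},{"x":0,"y":0,"z":0,"twist":0}]' 1
python3 -c "
from h import *
goto(.538,-.374,.183,6)
W=cloud(np.load('scene0.npy',allow_pickle=True).item()); C=np.load('scene0.npy',allow_pickle=True).item()['color'].astype(int)
m=(C[...,0]-C[...,1]>50)&(W[...,2]>.02)
n,lb,st,ce=cv2.connectedComponentsWithStats(m.astype(np.uint8))
for i in range(1,n):
    if st[i,4]>200: print(st[i], cv2.boxPoints(cv2.minAreaRect((W[lb==i][:,:2]*1000).astype(np.float32))).round().tolist(), np.nanmedian(W[lb==i][:,2]))
"
```

```text
t: 1.25
tool_pos: [0.1852, -0.5706, 0.4043]
orientation: [-1.568, -0.083, 0.083]
force: [0.2, 0.4, 0.4]
opening: 0.0929
now-axes [371.5  54.4 158.3]
after-twist [371.4  54.3 158.5]
t 1.25 grasp [ 0.1852 -0.5705  0.2373] yaw 6.03 twist 0.0005 down [-0.     0.001 -1.   ] F [0.2 0.4 0.4] open 0.0929 q [-1.34  0.13  1.49 -0.    1.52 -1.45]
[152 175  55  43 988] [[129.0, -216.0], [165.0, -390.0], [229.0, -376.0], [192.0, -203.0]] 0.05914395930637131
[247 188  33  49 936] [[288.0, -127.0], [457.0, -196.0], [479.0, -143.0], [310.0, -74.0]] 0.05950155958630382
```

```bash
python3 -m inch '[{"x":37.1,"y":5.4,"z":15.8,"twist":0},{"x":37.1,"y":5.4,"z":15.8,"twist":0},{"x":37.1,"y":5.4,"z":15.8,"twist":0},{"x":37.1,"y":5.4,"z":15.8,"twist":0},{"x":37.1,"y":5.4,"z":15.8,"twist":0},{"x":37.1,"y":5.4,"z":15.8,"twist":0},{"x":37.1,"y":5.4,"z":15.8,"twist":0},{"x":37.1,"y":5.4,"z":15.8,"twist":0},{"x":37.1,"y":5.4,"z":15.8,"twist":0},{"x":37.1,"y":5.4,"z":15.8,"twist":0},{"x":0,"y":0,"z":0,"twist":0},{"x":0,"y":0,"z":0,"twist":0}]'
python3 - <<'E'
from h import *
goto(.538,-.374,.045,6)
s=robot.read_state()
for n in ['wrist','side']:
    c=cam(n); save(c,n+'1.png'); np.save(n+'1.npy',c,allow_pickle=True)
E
```

```text
t: 2.45
tool_pos: [0.5386, -0.3746, 0.3499]
orientation: [-1.569, -0.079, 0.081]
force: [-0.0, 0.7, -0.1]
opening: 0.0932
now-axes [ -0.2 137.9   0.4]
after-twist [ -0.4 137.9   0.5]
t 2.45 grasp [ 0.5384 -0.3745  0.1829] yaw 5.83 twist -0.0029 down [-0.001  0.001 -1.   ] F [-0.   0.7 -0.1] open 0.0932 q [-0.69  0.31  1.38 -0.    1.45 -0.79]
```

View pics/wrist1.png

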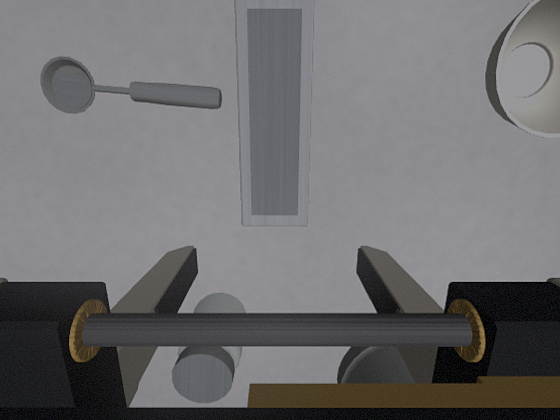

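The wrist view shows the tin's near end at rows ~226, columns 241–308, roughly between the fingers. I'll measure it.

```bash
cat >> h.py <<'E'
def wcloud(c,s):
    D=c['depth']; v,u=np.mgrid[:D.shape[0],:D.shape[1]]
    P=np.stack([(u-c['cx'])/c['fx']*D,(v-c['cy'])/c['fy']*D,D,np.ones_like(D)],-1)@c['tool_from_camera'].T
    M=R.from_rotvec(s['orientation']).as_matrix(); W=P[...,:3]@M.T+s['tool_pos']; W[D<=0]=np.nan; return W
E
python3 - <<'E'
from h import *
s=robot.read_state(); c=np.load('wrist1.npy',allow_pickle=True).item(); W=wcloud(c,s)
x,y,z=W[...,0],W[...,1],W[...,2]
m=(z>.055)&(z<.085)&(abs(x-.53)<.07); m[230:]=0
n,lb,st,ce=cv2.connectedComponentsWithStats(m.astype(np.uint8)); i=1+st[1:,4].argmax(); m=lb==i
r=cv2.minAreaRect((W[m][:,:2]*1000).astype(np.float32)); print(st[i],np.nanmedian(z[m]),r,cv2.boxPoints(r).round(1).tolist())
for v in (20,60,100,140,180,215):
    w=W[v][m[v]]; print(v,w[0].round(4),w[-1].round(4))
W=wcloud(c,s); print('table',np.nanmedian(z[150:200,80:180]))
E
```

```text
[  234     0    80   227 16463] 0.07324930039327388 ((528.4829711914062, -301.1258850097656), (58.16454315185547, 173.96726989746094), 5.7926812171936035) [[490.79998779296875, -217.5], [508.29998779296875, -390.6000061035156], [566.2000122070312, -384.70001220703125], [548.5999755859375, -211.6999969482422]]
20 [ 0.4927 -0.2307  0.0721] [ 0.5499 -0.224   0.069 ]
60 [ 0.4952 -0.2573  0.0716] [ 0.5526 -0.2513  0.0708]
100 [ 0.4986 -0.2857  0.0719] [ 0.5547 -0.28    0.0721]
140 [ 0.5015 -0.3162  0.0724] [ 0.558  -0.3105  0.0718]
180 [ 0.5046 -0.3489  0.0722] [ 0.5616 -0.3434  0.0703]
215 [ 0.5075 -0.3797  0.0714] [ 0.5646 -0.3737  0.0718]
table 0.0008205356864230406
```

```bash
python3 -m inch '[{"x":-1.2,"y":0,"z":-3,"twist":0},{"x":0,"y":20,"z":0,"twist":0},{"x":0,"y":25,"z":0,"twist":0},{"x":0,"y":25,"z":0,"twist":0},{"x":0,"y":20,"z":0,"twist":0},{"x":0,"y":20,"z":0,"twist":0},{"x":0,"y":15,"z":0,"twist":0},{"x":0,"y":13,"z":0,"twist":0},{"x":0,"y":0,"z":0,"twist":0}]'
python3 -m inch '[{"x":0,"y":0,"z":0,"twist":0},{"x":0,"y":0,"z":0,"twist":0},{"x":0,"y":0,"z":0,"twist":0},{"x":0,"y":0,"z":0,"twist":0},{"x":0,"y":0,"z":0,"twist":0},{"x":0,"y":0,"z":0,"twist":0},{"x":0,"y":0,"z":0,"twist":0},{"x":0,"y":0,"z":0,"twist":0}]' -1 25
python3 - <<'E'
from h import *
goto(.537,-.3775,.045,5.8)
for n in ['wrist','side']:
    c=cam(n); save(c,n+'2.png'); np.save(n+'2.npy',c,allow_pickle=True)
E
```

```text
t: 3.45
tool_pos: [0.5361, -0.3784, 0.2106]
orientation: [-1.567, -0.078, 0.082]
force: [-0.1, -0.1, -0.0]
opening: 0.0924
t: 4.25
tool_pos: [0.5373, -0.3786, 0.2134]
orientation: [-1.57, -0.081, 0.081]
force: [-0.6, 0.2, 5.5]
opening: 0.0596
now-axes [-0.3  1.4  1.3]
after-twist [-0.3  1.4  1.3]
t 4.25 grasp [ 0.5374 -0.3787  0.0464] yaw 5.91 twist 0.0018 down [ 0.001 -0.001 -1.   ] F [-0.6  0.2  5.5] open 0.0596 q [-0.69  0.44  1.48 -0.    1.22 -0.79]
```

View pics/wrist2.png

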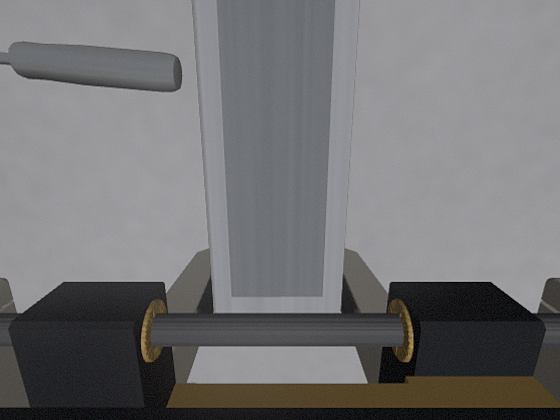

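View pics/side2.png

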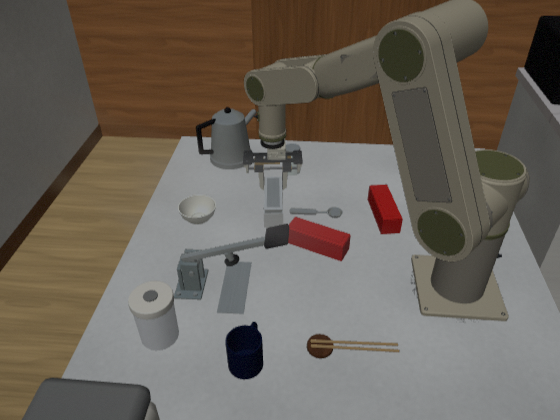

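```bash
python3 -m inch '[{"x":3,"y":0,"z":8,"twist":0},{"x":5,"y":0,"z":16,"twist":0},{"x":6,"y":0,"z":22,"twist":0},{"x":7,"y":0,"z":22,"twist":0},{"x":7,"y":0,"z":22,"twist":0},{"x":7,"y":0,"z":22,"twist":0},{"x":7,"y":0,"z":22,"twist":0.025},{"x":6,"y":0,"z":18,"twist":0.025},{"x":4,"y":0,"z":12,"twist":0.025},{"x":0,"y":0,"z":6,"twist":0},{"x":0,"y":0,"z":0,"twist":0}]'
python3 - <<'E'
from h import *
goto(.6012,-.031,.045,1.6)
for n in ['side','scene']:
    c=cam(n); save(c,n+'3.png'); np.save(n+'3.npy',c,allow_pickle=True)
E
```

```text
t: 5.45
tool_pos: [0.5734, -0.2027, 0.2134]
orientation: [-1.57, -0.024, 0.022]
force: [1.3, 4.4, 7.2]
opening: 0.0601
now-axes [ 32.6   1.5 170.7]
after-twist [ 32.3   1.4 170.8]
t 5.45 grasp [ 0.5737 -0.2026  0.0464] yaw 1.71 twist 0.0019 down [ 0.001  0.001 -1.   ] F [1.3 4.4 7.2] open 0.0601 q [-0.42  0.32  1.64  0.    1.19 -0.45]
```

View pics/side3.png

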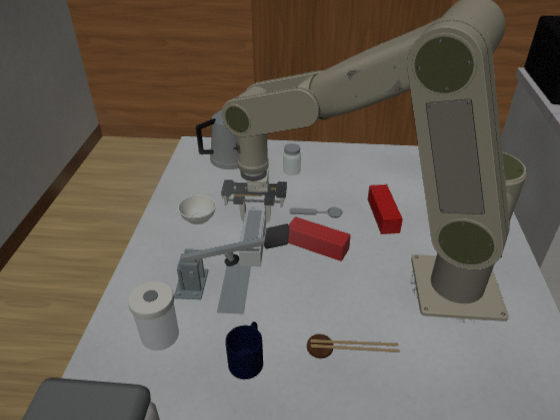

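View pics/scene3.png

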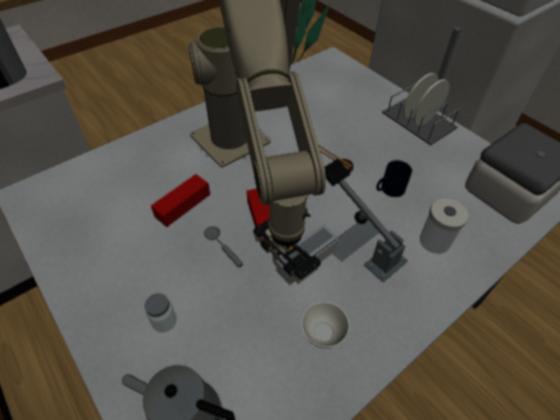

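```bash
python3 -m inch '[{"x":6,"y":0,"z":8,"twist":0},{"x":8,"y":0,"z":16,"twist":0},{"x":8,"y":0,"z":20,"twist":0},{"x":6,"y":0,"z":20,"twist":0},{"x":4.5,"y":0,"z":20,"twist":0},{"x":0,"y":0,"z":20,"twist":0},{"x":0,"y":0,"z":20,"twist":0},{"x":0,"y":0,"z":18,"twist":0},{"x":0,"y":0,"z":14,"twist":0},{"x":0,"y":0,"z":9,"twist":0},{"x":0,"y":0,"z":4,"twist":0},{"x":0,"y":0,"z":0,"twist":0}]'
python3 - <<'E'
from h import *
goto(.6012,-.031,.045,1.6)
for n in ['side','scene','wrist']:
    c=cam(n); save(c,n+'4.png'); np.save(n+'4.npy',c,allow_pickle=True)
E
```

```text
t: 6.75
tool_pos: [0.6008, -0.0338, 0.2133]
orientation: [-1.571, -0.024, 0.022]
force: [-0.2, 0.5, 7.5]
opening: 0.0598
now-axes [0.4 1.3 2.8]
after-twist [0.4 1.3 2.8]
t 6.75 grasp [ 0.6009 -0.0338  0.0463] yaw 1.68 twist 0.0013 down [ 0.001  0.    -1.   ] F [-0.2  0.5  7.5] open 0.0598 q [-0.14  0.3   1.65  0.    1.18 -0.17]
```

View pics/side4.png

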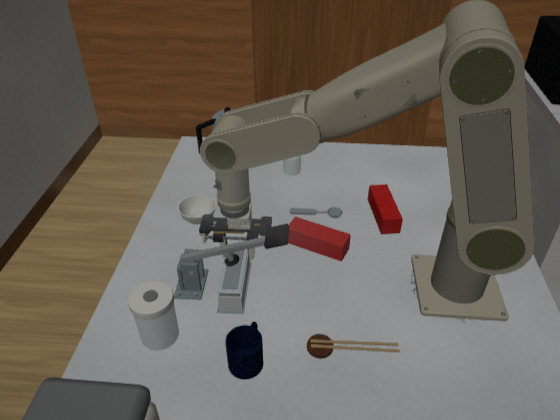

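View pics/wrist4.png

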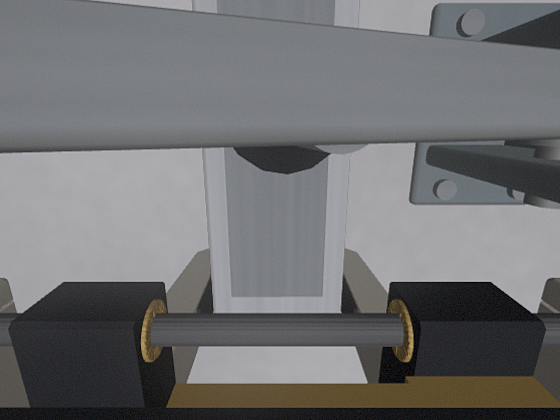

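```bash
python3 -m inch '[{"x":0,"y":0,"z":2,"twist":0},{"x":0,"y":0,"z":1,"twist":0},{"x":0,"y":0,"z":0,"twist":0},{"x":0,"y":0,"z":0,"twist":0}]'
python3 - <<'E'
from h import *
goto(.6012,-.031,.045,1.6)
c=cam('side'); W=cloud(c); x,y,z=W[...,0],W[...,1],W[...,2]
m=(abs(x-.6)<.06)&(y>.06)&(y<.2)&(z>.063)&(z<.08)
n,lb,st,ce=cv2.connectedComponentsWithStats(m.astype(np.uint8)); i=1+st[1:,4].argmax(); m=lb==i
print('lid',st[i],np.nanmedian(z[m]),cv2.boxPoints(cv2.minAreaRect((W[m][:,:2]*1000).astype(np.float32))).round(1).tolist())
c=np.load('wrist4.npy',allow_pickle=True).item();
E
```

```text
t: 7.3
tool_pos: [0.6007, -0.0318, 0.2134]
orientation: [-1.571, -0.023, 0.022]
force: [0.3, -2.8, 6.9]
opening: 0.0598
now-axes [0.4 1.4 0.9]
after-twist [0.4 1.4 0.9]
t 7.3 grasp [ 0.6009 -0.0319  0.0464] yaw 1.63 twist 0.0006 down [ 0.001 -0.001 -1.   ] F [ 0.3 -2.8  6.9] open 0.0598 q [-0.14  0.3   1.66 -0.    1.18 -0.17]
lid [218 269  26  27 545] 0.07136889951882486 [[566.0, 142.60000610351562], [568.5, 58.400001525878906], [626.5999755859375, 60.20000076293945], [624.0999755859375, 144.3000030517578]]
```

```bash
python3 -m inch '[{"x":0,"y":0,"z":0,"twist":0},{"x":0,"y":0,"z":0,"twist":0},{"x":0,"y":0,"z":0,"twist":0},{"x":0,"y":0,"z":0,"twist":0},{"x":0,"y":0,"z":0,"twist":0},{"x":0,"y":0,"z":-15,"twist":0},{"x":0,"y":0,"z":-25,"twist":0},{"x":0,"y":0,"z":-25,"twist":0},{"x":0,"y":0,"z":-25,"twist":0},{"x":0,"y":0,"z":-10,"twist":0},{"x":0,"y":0,"z":0,"twist":0}]' 1 25
python3 - <<'E'
from h import *
goto(.6012,-.031,.045,1.6)
for n in ['side','scene','wrist']:
    c=cam(n); save(c,n+'5.png'); np.save(n+'5.npy',c,allow_pickle=True)
    if n=='scene':
        W=cloud(c)
        x,y,z=W[...,0],W[...,1],W[...,2]
        for ys in ((-.06,0.03),(.07,.16)):
            m=(abs(x-.6)<.06)&(y>ys[0])&(y<ys[1])&(z>.063)&(z<.08); print(m.sum(), cv2.boxPoints(cv2.minAreaRect((W[m][:,:2]*1000).astype(np.float32))).round(1).tolist())
E
```

```text
t: 8.45
tool_pos: [0.6032, -0.1332, 0.2128]
orientation: [-1.571, -0.02, 0.02]
force: [0.4, 0.6, -0.2]
opening: 0.0935
now-axes [  0.6   0.7 102.2]
after-twist [  0.8   0.8 102.2]
t 8.45 grasp [ 0.6033 -0.1332  0.0458] yaw 1.47 twist -0.0023 down [ 0. -0. -1.] F [ 0.4  0.6 -0.2] open 0.0935 q [-0.3   0.34  1.61 -0.    1.19 -0.33]
413 [[571.4000244140625, 28.600000381469727], [574.0, -41.5], [633.2000122070312, -39.29999923706055], [630.5, 30.899999618530273]]
174 [[569.5999755859375, 139.6999969482422], [571.7999877929688, 68.69999694824219], [628.9000244140625, 70.5], [626.7000122070312, 141.5]]
```

View pics/side5.png

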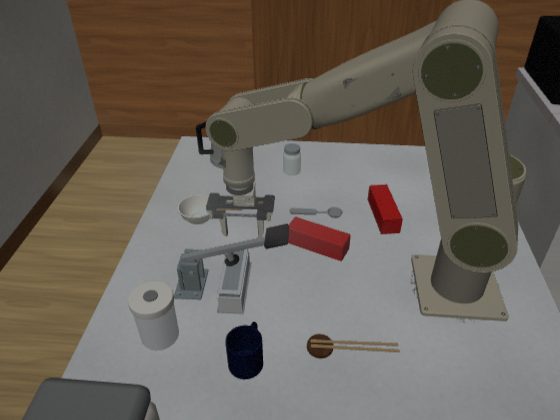

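View pics/wrist5.png

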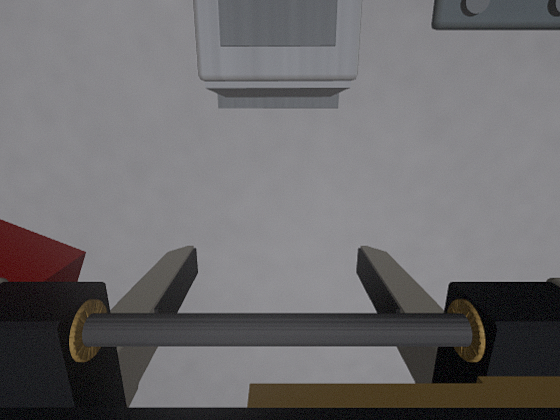

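```bash
python3 -m inch '[{"x":0,"y":-20,"z":0,"twist":0},{"x":0,"y":-35,"z":0,"twist":0},{"x":0,"y":-35,"z":0,"twist":0},{"x":0,"y":-35,"z":0,"twist":0},{"x":0,"y":-35,"z":0,"twist":0},{"x":0,"y":-30,"z":0,"twist":0},{"x":-10,"y":-10,"z":0,"twist":0},{"x":-25,"y":0,"z":0,"twist":0},{"x":-25,"y":0,"z":20,"twist":0},{"x":-25,"y":0,"z":20,"twist":0},{"x":-20,"y":0,"z":20,"twist":0},{"x":0,"y":0,"z":0,"twist":0}]' -1
python3 - <<'E'
from h import *
goto(.488,.046,.235,1.6)
c=cam('wrist'); save(c,'wrist6.png'); np.save('wrist6.npy',c,allow_pickle=True)
E
```

```text
t: 9.8
tool_pos: [0.4951, -0.0717, 0.4127]
orientation: [-1.57, -0.024, 0.025]
force: [1.0, -0.0, 0.1]
opening: 0.0026
now-axes [ -3.4  10.8 117.7]
after-twist [ -3.7  10.7 117.7]
t 9.8 grasp [ 0.495  -0.0715  0.2457] yaw 1.78 twist 0.0032 down [-0.     0.001 -1.   ] F [ 1.  -0.   0.1] open 0.0026 q [-0.25 -0.15  1.75  0.    1.54 -0.28]
```

View pics/wrist6.png

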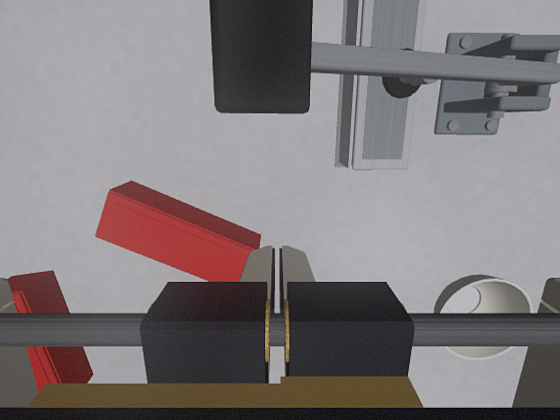

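Fingers are closed. The pad is at (262,50), with its near edge at row 112 and columns 213–310. I'll measure it.

Run:
```python
from h import *
c=np.load('wrist6.npy',allow_pickle=True).item(); s=robot.read_state(); W=wcloud(c,s)
m=(W[...,2]>.16)&(W[...,2]<.22)&(W[...,0]<.55)&(W[...,0]>.4); m[180:]=0
W2=W[m]; print(m.sum(),np.nanmin(W2,0),np.nanmax(W2,0))
for u,v in [(216,105),(305,105),(216,60),(262,60),(305,60),(262,8),(350,55),(400,62)]: print(u,v,W[v,u].round(4))
p=W[5:100,225:300].reshape(-1,3); p=p[np.isfinite(p[:,0])]; A=np.c_[p[:,:2],np.ones(len(p))]; k=np.linalg.lstsq(A,p[:,2],rcond=None)[0]; print(k)
```

```text
12761 [0.45479792 0.00895677 0.16117844] [0.54997584 0.07389508 0.20457777]
216 105 [0.4591 0.0132 0.2014]
305 105 [0.512  0.0155 0.1884]
216 60 [0.4598 0.037  0.2026]
262 60 [0.4851 0.0391 0.1946]
305 60 [0.5107 0.0413 0.1864]
262 8 [0.4846 0.0656 0.1946]
350 55 [0.5407 0.0478 0.1717]
400 62 [0.5787 0.0472 0.1573]
[-0.32963979 -0.00868245  0.3554052 ]
```

```bash
python3 -m inch '[{"x":-1,"y":0,"z":10,"twist":0},{"x":-1,"y":0,"z":18,"twist":0},{"x":-1,"y":0,"z":20,"twist":0},{"x":-1,"y":0,"z":20,"twist":0},{"x":-1,"y":0,"z":20,"twist":0},{"x":-1,"y":0,"z":15,"twist":0},{"x":0,"y":0,"z":10,"twist":0},{"x":0,"y":0,"z":5,"twist":0},{"x":0,"y":8,"z":0,"twist":0},{"x":0,"y":8,"z":0,"twist":0},{"x":0,"y":5,"z":0,"twist":0},{"x":0,"y":0,"z":0,"twist":0}]'
python3 - <<'E'
from h import *
goto(.4855,.046,.2195,1.6)
E
```

```text
t: 11.05
tool_pos: [0.4871, 0.0429, 0.3902]
orientation: [-1.571, -0.02, 0.023]
force: [-0.5, 0.6, 0.2]
opening: 0.0002
now-axes [-1.1  3.7  3.1]
after-twist [-1.1  3.7  3.1]
t 11.05 grasp [0.4867 0.0429 0.2232] yaw 1.56 twist -0.0007 down [-0.002 -0.    -1.   ] F [-0.5  0.6  0.2] open 0.0002 q [-0.02 -0.17  1.81 -0.    1.5  -0.04]
```

```bash
python3 -m inch '[{"x":-1,"y":4,"z":3,"twist":0},{"x":-1.5,"y":4,"z":0,"twist":0},{"x":-2.5,"y":5,"z":0,"twist":0},{"x":-2.5,"y":5,"z":0,"twist":0},{"x":0,"y":0,"z":0,"twist":0}]'
python3 - <<'E'
from h import *
goto(.4855,.046,.2195,1.6)
for n in ['side']:
    c=cam(n); save(c,n+'7.png'); np.save(n+'7.npy',c,allow_pickle=True)
E
```

```text
t: 11.55
tool_pos: [0.4795, 0.0462, 0.3731]
orientation: [-1.571, -0.022, 0.022]
force: [1.7, -0.1, 2.2]
opening: 0.0004
now-axes [  6.1 -13.4  -0.4]
after-twist [  6.1 -13.4  -0.4]
t 11.55 grasp [0.4794 0.0462 0.2061] yaw 1.61 twist 0.0001 down [-0. -0. -1.] F [ 1.7 -0.1  2.2] open 0.0004 q [-0.01 -0.18  1.85 -0.    1.47 -0.04]
```

View pics/side7.png

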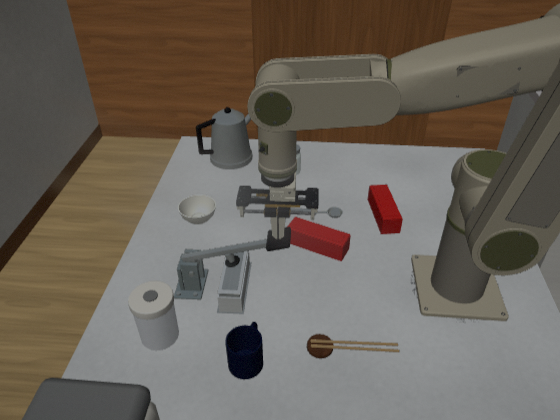

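```bash
python3 -m inch '[{"x":-2.5,"y":6,"z":0,"twist":0},{"x":-2.5,"y":6,"z":0,"twist":0},{"x":-2.4,"y":6,"z":0,"twist":0},{"x":-2.2,"y":6,"z":0,"twist":0},{"x":-2,"y":6,"z":0,"twist":0},{"x":-2,"y":6,"z":0,"twist":0},{"x":-1.8,"y":6,"z":0,"twist":0},{"x":-1.6,"y":6,"z":0,"twist":0},{"x":-1.4,"y":6,"z":0,"twist":0},{"x":-1.3,"y":6,"z":0,"twist":0},{"x":0,"y":0,"z":0,"twist":0}]'
python3 - <<'E'
from h import *
goto(.46,.046,.129,1.6)
E
```

```text
t: 12.7
tool_pos: [0.4598, 0.0456, 0.3134]
orientation: [-1.571, -0.021, 0.023]
force: [-2.9, -0.6, 7.1]
opening: 0.0008
now-axes [ 0.4 17.4  0.4]
after-twist [ 0.3 17.4  0.4]
t 12.7 grasp [0.4597 0.0456 0.1464] yaw 1.61 twist 0.0001 down [-0.001 -0.    -1.   ] F [-2.9 -0.6  7.1] open 0.0008 q [-0.01 -0.19  1.97 -0.    1.36 -0.04]
```

```bash
python3 -m inch '[{"x":-0.8,"y":4,"z":0,"twist":0},{"x":-0.8,"y":4,"z":0,"twist":0},{"x":-0.5,"y":3,"z":0,"twist":0},{"x":0,"y":0,"z":0,"twist":0},{"x":0,"y":0,"z":0,"twist":0}]'
python3 -c "
from h import *
goto(.4575,.046,.129,1.6)"
python3 -m inch '[{"x":-0.4,"y":3,"z":0,"twist":0},{"x":0,"y":0,"z":0,"twist":0},{"x":0,"y":0,"z":0,"twist":0}]'
python3 -c "
from h import *
goto(.4575,.046,.129,1.6)"
```

```text
t: 13.2
tool_pos: [0.4579, 0.0456, 0.3031]
orientation: [-1.571, -0.022, 0.022]
force: [-4.8, 0.1, 10.2]
opening: 0.0007
now-axes [-0.4  7.1  0.4]
after-twist [-0.4  7.1  0.4]
t 13.2 grasp [0.4579 0.0456 0.1361] yaw 1.61 twist 0.0001 down [-0. -0. -1.] F [-4.8  0.1 10.2] open 0.0007 q [-0.01 -0.18  1.98 -0.    1.34 -0.04]
t: 13.5
tool_pos: [0.4577, 0.0456, 0.3014]
orientation: [-1.571, -0.022, 0.022]
force: [-11.0, -0.1, 21.5]
opening: 0.0003
now-axes [-0.2  5.4  0.4]
after-twist [-0.2  5.4  0.4]
t 13.5 grasp [0.4577 0.0456 0.1344] yaw 1.61 twist 0.0002 down [ 0. -0. -1.] F [-11.   -0.1  21.5] open 0.0003 q [-0.01 -0.18  1.99 -0.    1.34 -0.04]
```

```bash
python3 -m inch '[{"x":-1,"y":2,"z":0,"twist":0},{"x":0,"y":0,"z":0,"twist":0},{"x":0,"y":0,"z":0,"twist":0}]'
python3 - <<'E'
from h import *
goto(.4575,.046,.129,1.6)
for n in ['side','scene']:
    c=cam(n); save(c,n+'8.png'); W=cloud(c); x,y,z=W[...,0],W[...,1],W[...,2]
    m=(abs(x-.6)<.02)&(((y>.075)&(y<.13))|((y<.025)&(y>-.03)))&(z>.04)&(z<.09); print(n,m.sum(),np.nanmedian(z[m]))
    m=(abs(y-.05)<.02)&(x>.52)&(x<.66)&(z>.09)&(z<.2); print('lever slope',np.polyfit(x[m],z[m],1))
E
```

```text
t: 13.8
tool_pos: [0.4571, 0.0456, 0.2999]
orientation: [-1.571, -0.024, 0.02]
force: [-9.7, -0.8, 21.0]
opening: 0.0006
now-axes [0.1 3.9 0.4]
after-twist [0.1 3.9 0.4]
t 13.8 grasp [0.4574 0.0456 0.1329] yaw 1.61 twist 0.0001 down [ 0.002 -0.    -1.   ] F [-9.7 -0.8 21. ] open 0.0006 q [-0.01 -0.18  1.99 -0.    1.33 -0.04]
side 327 0.05997763692176874
lever slope [0.0129755  0.09865352]
scene 343 0.06012579950006982
lever slope [-0.02989905  0.12600396]
```

View pics/side8.png

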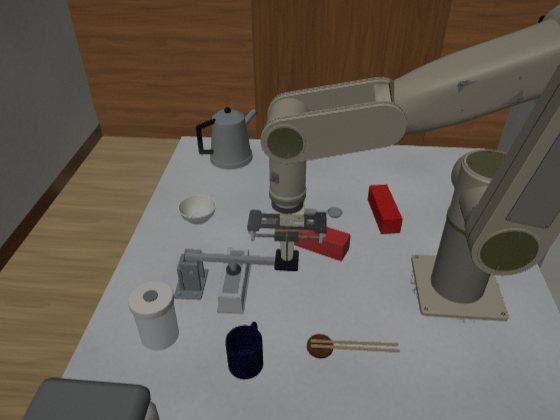

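```bash
python3 -m inch '[{"x":-0.5,"y":2,"z":0,"twist":0},{"x":0,"y":0,"z":0,"twist":0},{"x":0,"y":0,"z":0,"twist":0},{"x":0.2,"y":-1.5,"z":0,"twist":0},{"x":0.5,"y":-2,"z":0,"twist":0},{"x":0.6,"y":-2.5,"z":0,"twist":0},{"x":0.8,"y":-3,"z":0,"twist":0},{"x":0.8,"y":-3,"z":0,"twist":0},{"x":1,"y":-4,"z":0,"twist":0},{"x":1,"y":-4,"z":0,"twist":0},{"x":0,"y":0,"z":0,"twist":0}]'
python3 - <<'E'
from h import *
goto(.4575,.046,.129,1.6)
c=cam('scene');W=cloud(c); x,y,z=W[...,0],W[...,1],W[...,2]
m=(abs(x-.6)<.02)&(((y>.075)&(y<.13))|((y<.025)&(y>-.03)))&(z>.04)&(z<.09); print(m.sum(),np.nanmedian(z[m]))
E
```

```text
t: 15.0
tool_pos: [0.4614, 0.0457, 0.3164]
orientation: [-1.571, -0.023, 0.021]
force: [-2.1, 0.3, 3.3]
opening: 0.0007
now-axes [-4.  20.4  0.4]
after-twist [-4.  20.4  0.4]
t 15.0 grasp [0.4615 0.0457 0.1494] yaw 1.6 twist 0.0001 down [ 0.001  0.    -1.   ] F [-2.1  0.3  3.3] open 0.0007 q [-0.01 -0.19  1.96  0.    1.36 -0.04]
324 0.05993064385283041
```

```bash
python3 -m inch '[{"x":1.2,"y":-4,"z":0,"twist":0},{"x":1.3,"y":-5,"z":0,"twist":0},{"x":1.4,"y":-5,"z":0,"twist":0},{"x":1.5,"y":-5,"z":0,"twist":0},{"x":1.6,"y":-5,"z":0,"twist":0},{"x":1.7,"y":-5,"z":0,"twist":0},{"x":1.8,"y":-5,"z":0,"twist":0},{"x":2,"y":-5,"z":0,"twist":0},{"x":2,"y":-5,"z":0,"twist":0},{"x":2,"y":-4,"z":0,"twist":0},{"x":0,"y":0,"z":0,"twist":0}]'
python3 -c "
from h import *
goto(.4575,.046,.129,1.6)"
python3 -m inch '[{"x":1.5,"y":-3,"z":0,"twist":0},{"x":1.5,"y":-3,"z":0,"twist":0},{"x":1.5,"y":-3,"z":0,"twist":0},{"x":1.5,"y":-3,"z":0,"twist":0},{"x":1.5,"y":-3,"z":0,"twist":0},{"x":1,"y":-3,"z":0,"twist":0},{"x":0,"y":-3,"z":0,"twist":0},{"x":0,"y":-3,"z":0,"twist":0},{"x":0,"y":0,"z":0,"twist":0}]'
python3 -c "
from h import *
goto(.4575,.046,.129,1.6)"
```

```text
t: 16.15
tool_pos: [0.478, 0.0461, 0.3645]
orientation: [-1.571, -0.023, 0.021]
force: [-0.7, 0.2, 2.0]
opening: 0.0009
now-axes [-20.8  68.5   0.5]
after-twist [-20.7  68.5   0.4]
t 16.15 grasp [0.4782 0.0461 0.1975] yaw 1.6 twist 0.0001 down [ 0.001  0.    -1.   ] F [-0.7  0.2  2. ] open 0.0009 q [-0.01 -0.18  1.87  0.    1.45 -0.04]
t: 17.05
tool_pos: [0.4861, 0.0464, 0.3881]
orientation: [-1.571, -0.022, 0.022]
force: [-0.2, -0.4, -0.3]
opening: 0.0002
now-axes [-28.6  92.1   0.4]
after-twist [-28.6  92.1   0.4]
t 17.05 grasp [0.4861 0.0464 0.2211] yaw 1.61 twist 0.0001 down [ 0.  0. -1.] F [-0.2 -0.4 -0.3] open 0.0002 q [-0.01 -0.17  1.81  0.    1.5  -0.04]
```

Force is back to zero with the tips at 0.202 m, so the handle should be up. Next: raise the hand, move back toward the right, then look.

```bash
python3 -m inch '[{"x":0,"y":-10,"z":0,"twist":0},{"x":0,"y":-15,"z":0,"twist":0},{"x":0,"y":-5,"z":-10,"twist":0},{"x":5,"y":0,"z":-20,"twist":0},{"x":10,"y":0,"z":-30,"twist":0},{"x":20,"y":0,"z":-35,"twist":0},{"x":25,"y":0,"z":-35,"twist":0},{"x":25,"y":0,"z":-30,"twist":0},{"x":20,"y":0,"z":-15,"twist":0},{"x":10,"y":0,"z":-5,"twist":0},{"x":0,"y":0,"z":0,"twist":0}]' 1
python3 - <<'E'
from h import *
goto(.603,-.133,.046,1.6)
for n in ['side','scene']:
    c=cam(n); save(c,n+'9.png'); W=cloud(c); x,y,z=W[...,0],W[...,1],W[...,2]
    m=(abs(x-.6)<.06)&(((y>.07)&(y<.18))|((y<.03)&(y>-.08)))&(z>.052)&(z<.07); print(n,m.sum(),np.nanmedian(z[m]),cv2.boxPoints(cv2.minAreaRect((W[m][:,:2]*1000).astype(np.float32))).round(1).tolist())
    m=(abs(y-.05)<.02)&(x>.52)&(x<.66)&(z>.09)&(z<.2); print('lever slope',np.polyfit(x[m],z[m],1))
    m=(x>.44)&(x<.52)&(y>-0.01)&(y<.1)&(z>.1); print('padmax',np.nanmax(z[m]))
E
```

```text
t: 18.15
tool_pos: [0.6067, -0.1321, 0.4178]
orientation: [-1.571, -0.021, 0.021]
force: [-0.7, -0.5, 0.1]
opening: 0.084
now-axes [ -3.8 204.8  -0.8]
after-twist [ -3.8 204.8  -0.8]
t 18.15 grasp [ 0.6067 -0.1321  0.2508] yaw 1.52 twist -0.0014 down [ 0. -0. -1.] F [-0.7 -0.5  0.1] open 0.084 q [-0.3   0.18  1.41 -0.    1.55 -0.32]
side 693 0.05951692441457589 [[564.5999755859375, 143.60000610351562], [569.4000244140625, -38.29999923706055], [630.2999877929688, -36.70000076293945], [625.5, 145.1999969482422]]
lever slope [-0.39269196  0.37049142]
padmax 0.20474561709417505
scene 575 0.05927167815397491 [[569.0999755859375, 141.0], [574.5999755859375, -40.400001525878906], [634.2000122070312, -38.599998474121094], [628.7000122070312, 142.8000030517578]]
lever slope [-0.40914697  0.38268157]
padmax 0.19262152513868547
```

View pics/side9.png

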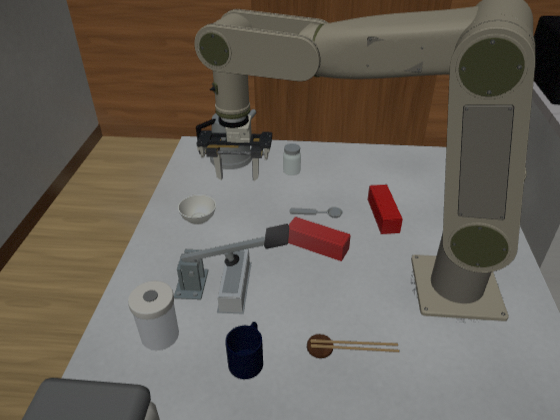

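Lid is home (top at 0.0595 m), the handle is up (slope and pad height as at the start), and the tin is still centred. Now regrip.

```bash
python3 -m inch '[{"x":-3,"y":20,"z":0,"twist":0},{"x":0,"y":35,"z":0,"twist":0},{"x":0,"y":40,"z":0,"twist":0},{"x":0,"y":40,"z":0,"twist":0},{"x":0,"y":35,"z":0,"twist":0},{"x":0,"y":22,"z":0,"twist":0},{"x":0,"y":13,"z":0,"twist":0},{"x":0,"y":0,"z":0,"twist":0}]'
python3 -c "
from h import *
goto(.6028,-.031,.046,1.6)"
python3 -m inch '[{"x":0,"y":0,"z":10,"twist":0},{"x":0,"y":0,"z":20,"twist":0},{"x":0,"y":0,"z":22,"twist":0},{"x":0,"y":0,"z":20,"twist":0},{"x":0,"y":0,"z":15,"twist":0},{"x":0,"y":0,"z":10,"twist":0},{"x":0,"y":0,"z":4,"twist":0},{"x":0,"y":0,"z":0,"twist":0}]'
python3 -c "
from h import *
goto(.6028,-.031,.046,1.6)"
```

```text
t: 19.05
tool_pos: [0.6019, -0.1298, 0.2112]
orientation: [-1.57, -0.02, 0.025]
force: [-0.3, 0.4, -1.0]
opening: 0.093
now-axes [ 4.2 -1.7 98.6]
after-twist [ 4.1 -1.8 98.6]
t 19.05 grasp [ 0.6014 -0.1296  0.0442] yaw 1.64 twist 0.0006 down [-0.003  0.001 -1.   ] F [-0.3  0.4 -1. ] open 0.093 q [-0.3   0.34  1.61 -0.    1.19 -0.32]
t: 19.85
tool_pos: [0.6004, -0.0291, 0.2132]
orientation: [-1.571, -0.023, 0.022]
force: [-0.5, 0.0, -0.1]
opening: 0.0928
now-axes [ 2.2  0.2 -1.9]
after-twist [ 2.2  0.2 -1.9]
t 19.85 grasp [ 0.6005 -0.0292  0.0462] yaw 1.64 twist 0.0007 down [ 0.001 -0.    -1.   ] F [-0.5  0.  -0.1] open 0.0928 q [-0.13  0.3   1.66 -0.    1.18 -0.16]
```

```bash
python3 -m inch '[{"x":1,"y":0,"z":-1,"twist":0},{"x":0,"y":0,"z":0,"twist":0},{"x":0,"y":0,"z":0,"twist":0},{"x":0,"y":0,"z":0,"twist":0},{"x":0,"y":0,"z":0,"twist":0},{"x":0,"y":0,"z":0,"twist":0},{"x":0,"y":0,"z":0,"twist":0}]' -1 25
python3 -m inch '[{"x":0,"y":0,"z":-6,"twist":0},{"x":0,"y":0,"z":-12,"twist":0},{"x":0,"y":0,"z":-18,"twist":0},{"x":0,"y":0,"z":-20,"twist":0},{"x":0,"y":0,"z":-20,"twist":0},{"x":0,"y":0,"z":-20,"twist":0},{"x":0,"y":0,"z":-20,"twist":0},{"x":0,"y":0,"z":-20,"twist":0},{"x":0,"y":0,"z":-15,"twist":0},{"x":0,"y":0,"z":-10,"twist":0},{"x":0,"y":0,"z":-4,"twist":0},{"x":0,"y":0,"z":0,"twist":0}]'
python3 - <<'E'
from h import *
goto(.6,-.2,.046,1.6)
for n in ['side']:
    c=cam(n); save(c,n+'10.png')
E
```

```text
t: 20.55
tool_pos: [0.6012, -0.0306, 0.2126]
orientation: [-1.571, -0.022, 0.022]
force: [-0.0, -0.9, -0.7]
opening: 0.0596
t: 21.75
tool_pos: [0.6058, -0.196, 0.2127]
orientation: [-1.571, -0.021, 0.021]
force: [0.3, -0.6, -0.8]
opening: 0.06
now-axes [-5.9 -0.3 -3.7]
after-twist [-5.9 -0.3 -3.7]
t 21.75 grasp [ 0.6058 -0.1961  0.0457] yaw 1.56 twist -0.0006 down [-0. -0. -1.] F [ 0.3 -0.6 -0.8] open 0.06 q [-0.39  0.39  1.55 -0.    1.2  -0.42]
```

View pics/side10.png

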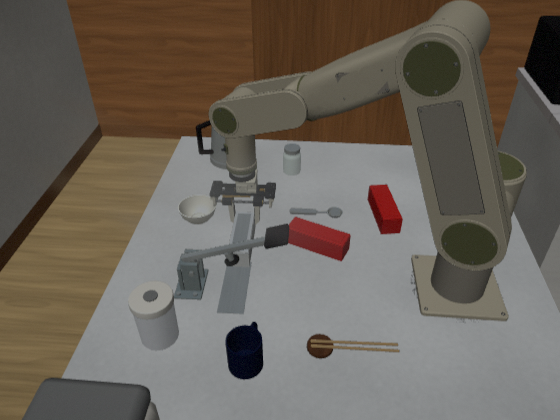

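```bash
python3 -m inch '[{"x":0,"y":0,"z":0,"twist":0},{"x":0,"y":0,"z":0,"twist":0},{"x":0,"y":0,"z":0,"twist":0},{"x":0,"y":0,"z":0,"twist":0},{"x":0,"y":0,"z":0,"twist":0},{"x":0,"y":0,"z":0,"twist":0},{"x":0,"y":-10,"z":0,"twist":0},{"x":0,"y":-25,"z":0,"twist":0},{"x":0,"y":-35,"z":0,"twist":0},{"x":0,"y":-40,"z":0,"twist":0},{"x":0,"y":-40,"z":0,"twist":0},{"x":0,"y":-30,"z":0,"twist":0}]' 1
python3 -m inch '[{"x":0,"y":0,"z":-30,"twist":0},{"x":0,"y":0,"z":-40,"twist":0},{"x":0,"y":0,"z":-40,"twist":0},{"x":0,"y":0,"z":-20,"twist":0},{"x":0,"y":0,"z":0,"twist":0},{"x":0,"y":0,"z":0,"twist":0}]'
python3 - <<'E'
from h import *
goto(.6,-.2,.046,1.6)
for n in ['side','scene','wrist']:
    c=cam(n); save(c,n+'11.png')
    if n=='wrist': continue
    W=cloud(c); x,y,z=W[...,0],W[...,1],W[...,2]
    m=(abs(x-.605)<.05)&(y<.0)&(y>-.24)&(z>.05)&(z<.08); print(n,m.sum(),np.nanmedian(z[m]),cv2.boxPoints(cv2.minAreaRect((W[m][:,:2]*1000).astype(np.float32))).round(1).tolist())
    m=(abs(y-.05)<.02)&(x>.52)&(x<.66)&(z>.09)&(z<.2); print('lever slope',np.polyfit(x[m],z[m],1))
E
```

```text
t: 23.0
tool_pos: [0.606, -0.1954, 0.397]
orientation: [-1.572, -0.025, 0.019]
force: [0.4, 0.1, 0.0]
opening: 0.093
t: 23.6
tool_pos: [0.6094, -0.3254, 0.3931]
orientation: [-1.57, -0.021, 0.021]
force: [0.1, 0.5, -0.1]
opening: 0.093
now-axes [ -6.  180.1 125.5]
after-twist [ -5.9 180.1 125.5]
t 23.6 grasp [ 0.6094 -0.3253  0.2261] yaw 1.55 twist -0.0008 down [ 0.  0. -1.] F [ 0.1  0.5 -0.1] open 0.093 q [-0.56  0.38  1.22  0.    1.54 -0.59]
side 664 0.0595101989589276 [[569.0, -20.299999237060547], [575.9000244140625, -208.1999969482422], [636.4000244140625, -206.0], [629.5, -18.100000381469727]]
lever slope [-0.39239872  0.37012656]
scene 1230 0.05951529188397138 [[573.9000244140625, -25.100000381469727], [579.0, -206.0], [639.4000244140625, -204.3000030517578], [634.2999877929688, -23.399999618530273]]
lever slope [-0.41062744  0.38369442]
```

View pics/side11.png

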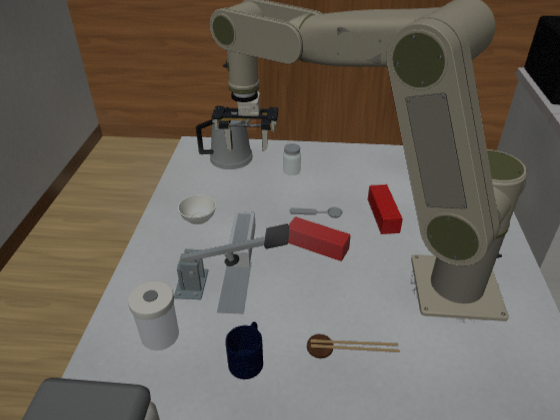

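View pics/scene11.png

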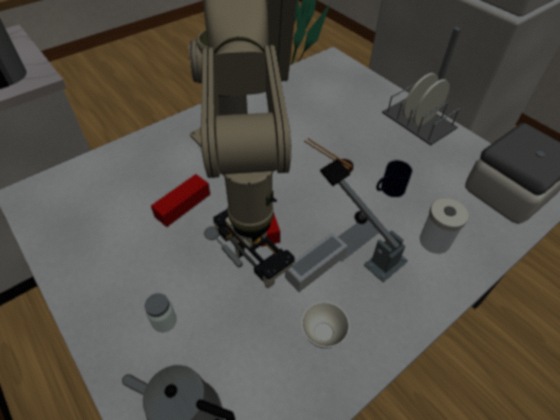

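```bash
python3 -c "
from plant import robot
print(robot.close_job())"
```

```text
the job is handed in; nothing more can be done
None
```

The job is finished and handed in at about 24 s of the 72 s allowed; no verdict was reported. I slid the silver tin under the press, pressed the lid home, let the handle up slowly, drew the tin out to the right and took the hand off.

- **Centring:** before pressing, the tin's centre was at about (0.600, 0.050) m, against about (0.599, 0.049) m for the press bed.
- **Pressing:** I pushed to about 21 N with the lever about level. The lid top dropped from 0.071 m to 0.060 m, which is fully home.
- **Handle return:** I eased it up with the fingers on the pad at no more than about 0.2 rad/s. Contact force fell smoothly to zero, and the lever slope and pad height came back to their starting values.
- **Final state:** the tin stands about 164 mm to the right of the press's centre line with its lid top at 0.0595 m. The hand is clear of everything, with near-zero wrist force.
- **Other objects:** in the last two pictures the mug, canister, chopsticks, bowl and jar look where they were. The spoon looks in place in the side view but is partly hidden by the hand in the scene view.
- **Disagreements:** none of the checks failed. The two cameras differed by a few millimetres on the tin's ends and the lever line. That is small against the 18 mm centring tolerance and the roughly 56 mm to spare at the end.

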